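# Return the blue meter to its charging cradle

## Robot

A 7-joint arm with a two-finger parallel gripper is mounted at the origin on the work surface. World frame = base frame: x ahead of the robot, y to its left, z up, the work surface at z = 0. Lengths are in m, angles in rad, forces in N, time in s.
With the tool pointing down it reaches from about 0.425 to 1.025 m from the base axis. Payload 9.4 kg.
Tool frame: the origin (TCP) lies on the centre line of the jaws, within the pads' length; the fingertips stand 17 mm ahead of it and the grasp point (between the pads) lies 2 mm behind it; z points along the fingers, x is the direction in which the jaws open and shut, and the axes are right-handed (so a half turn about z gives the same grasp; the last joint's range is limited). The gripper opens to 93 mm and grips with 3 to 60 N. Pads are 15 mm wide; open, the fingers measure 128 mm over their backs; the gripper's body (75 mm by 188 mm) begins 65 mm behind the grasp point.
Start: joints at [-1.25, 0.599, -0.003, 1.599, 0.002, 0.943, -0.08], TCP at [0.281, 0.668, 0.236] pointing down, gripper open.
Joint ranges: [-2.57, 2.57], [-0.35, 1.97], [-1.29, 1.29], [0.11, 2.56], [-1.05, 4.19], [0.11, 1.86], [-2.63, 2.63]. Speed limits (rad/s): [2.22, 2.22, 3.01, 3.01, 3.14, 3.14, 3.14].

## Interface

Orientations are given as a rotation vector (axis times angle).
In Python, from bench import ctrl gives the robot as it stands. The module is installed in compiled form; this text tells all that it offers.
- The arm moves only by the tool send_rows, never from a script. Its argument "moves" is a list of rows, each a list of 3 entries, a list of its own where there are three numbers: the turn, a rotation vector about the tool's x, y, z in rad, then the shift along the tool's x, y, z in mm, then the gripper's target within -1 to 1 (shut at 1, half-way at 0, fully open at -1). A call has 1 to 12 rows; each row is the pose to reach, as a shift and turn from the pose commanded when the call began, along the tool's axes at that moment; what a row does not reach only later rows make up. A row lasts 1/8 s, in which the tool goes at most 62.5 mm and 10.7 degrees, less where a joint would pass 70% of its speed; a pose out of reach is approached as far as the arm can. A call with a gripper value outside its range is refused whole. The fingers move at their own pace and stop on an object; the grip force is fixed at half the most. Time passes only in rows, so rows that repeat a pose let the fingers close. It gives the time, the measured TCP pose, the force and the opening at its end, in the units of the state.
- ctrl.get_state(): the state, without advancing time (a new reading comes with each control period).
- ctrl.capture(name): name is "scene" or "top" or "wrist"; returns the picture (400x640x3 uint8, red, green, blue); there is no depth.
- ctrl.camera_params(name): a dict with "camera_matrix" (3x3 intrinsics, pixels), "rvec" (rotation vector, rad) and "tvec" (3), from world to camera coordinates, as OpenCV has them. Camera axes: x right, y down, z forward; pixel columns grow to the right and rows downward; lengths in m; the calibration is good to about 2 mm. A picture is of the moment at which its call begins: read the wrist's pose just before it. camera_params takes no time and is no camera call; for the wrist camera it gives the pose at the moment of the call.
- ctrl.close_job(): hands the job in, once; it reports no verdict.
Trained networks look in the newest picture that a camera, given by its name, has taken for a name from the list of things; names that differ only in an ending like _2 or _b are one class to them, and where a whole thing is asked for, a point or a joint stands for the part that bears it (a point fixed in the world has none). Each returns a list of dicts, best first, with "conf" (0 to 1); they miss things now and then, are a little off and sometimes report something else, mostly with a low value. They report only what shows in the picture. A call takes as long as a camera call. They do not tell look-alikes from the thing itself.
- ctrl.find_in(target, camera): "location" ([row, column] in pixels, amid what is visible of it).
- ctrl.silhouettes(target, camera): "pixels" (400x640 bool, what is visible of it) and "location" ([row, column] in pixels, amid what is visible of it).
The state is a dict: "time": time; "joint_positions": joint angles; "qd": joint speeds; "joint_torque": joint torques, N m; "tcp_pos": TCP position; "ee_rot": TCP orientation; "ft_force": force on the tool from outside, world axes, zero at the start; "moment": the same for the moment, N m; "finger_gap": opening from 0.0 (shut) to 1.0 (fully open).
Only numpy, scipy, OpenCV 4.12 (cv2) and the standard library are available. Lean on these libraries where they do the work, as an engineer would, in place of code of your own. Each camera call takes 0.05 s, during which the arm holds its last target. There are 200 camera calls.

## Task

Put the blue blood-glucose meter into the pocket of the charging cradle, screen up and either way round, so that it sits fully home, flat and square. Lower it in rather than dropping it, and leave the white meter and the jar of test strips where they are.

Things in the scene. Friction and masses are not known exactly. Their poses are not given: they have to be found in the camera images.
- blue_meter: The blue handheld glucose meter to be seated: a plain flat block 110 mm long (its x), 48 mm wide (its y), 32 mm high (z up), edges rounded 5 mm, about 0.2 kg, lying loose on the table screen up. Grey-green screen with black frame on its top towards +x, white round key towards -x. Origin at the centre of its underside.
- white_meter: A bystander: the other meter, same shape and size as the blue one, white with an orange key, lying loose on the table. Origin at the centre of its underside, x along its length.
- cradle: Fixed charging cradle, grey base, black walls, 144 (x) by 82 mm. Origin: centre of underside, z up. Pocket centred on it, 120 (x) by 58 mm, floor 10 mm and rim 24 mm above the table, top 6 mm of the walls sloped outwards. Long walls are open for the middle 60 mm: fingers fit there down to the 10 mm base. Seated, the meter's underside is 10 mm above the origin, its x along this x, either way round.
- strip_jar: A bystander: small white round jar of test strips with an orange cap, 48 mm in diameter, 62 mm high, standing loose. Origin at the centre of its underside.
Not all that is in view belongs to the job. What is shaped like the cradle but turquoise is not meant. What is shaped like the blue_meter but red is not meant.

How it is judged:
At the end, for the whole second after the job is handed in: The blue meter rests released and still in the pocket: within 12 mm of its centre, underside at most 5 mm above its floor, screen up, level and lengthwise with the pocket within 10 degrees (either way round); white meter and strip jar within 30 mm of where they began (horizontal distance between blue_meter and cradle below 0.012 m and z of blue_meter in the frame of cradle between 0.006 and 0.015 m and angle between blue_meter's own z axis and vertical below 0.175 rad and angle between the x axis of blue_meter and the x axis of cradle, either way round below 0.175 rad and linear speed of blue_meter below 0.02 m/s and distance of each of white_meter, strip_jar from where it was at the start of the episode below 0.03 m); the robot touches nothing.
It fails at once if the white meter was moved more than 30 mm (distance of white_meter from where it was at the start of the episode above 0.03 m).
It fails at once if the strip jar was moved more than 30 mm (distance of strip_jar from where it was at the start of the episode above 0.03 m).
It fails at once if the blue meter was dropped: let go over the cradle with its underside more than 30 mm above the pocket floor (contact force between the fingers and blue_meter below 0.1 N and horizontal distance between blue_meter and cradle below 0.08 m and z of blue_meter in the frame of cradle above 0.04 m).
It also fails if it takes over 35 s, if anything falls off the work surface, if the arm or the gripper's body presses on something with over 40 N, if the wrist force passes 120 N, or if a joint passes its speed limit or range.

## Working session

There is one attempt and no reset: what is moved stays moved. The work goes in short steps, Python scripts to look and compute and a tool call to move; the robot and the scene stay as the last step left them, time stands still between calls to the robot, and variables do not carry over. Pictures are saved under pics/ and viewed, on a budget of 10 in all, crops included, one or two more only if the job needs it, and the job is handed in when it is done.

Besides the shell and the picture viewer there is one more tool, called after "Request:" as name([rows], argument=value, ...), one row to a line, values as JSON. send_rows: Moves the arm, as the interface text tells. Its arguments: {"type":"object","properties":{"moves":{"type":"array"}},"required":["moves"]}

```bash
mkdir -p pics
cat > h.py <<'E'
import numpy as np, cv2
from bench import ctrl
def cam(n):
    p=ctrl.camera_params(n); R=cv2.Rodrigues(np.array(p["rvec"],float))[0]
    return np.array(p["camera_matrix"]),R,np.array(p["tvec"],float).ravel()
def ray(n,rc,z,c=None):
    K,R,t=c or cam(n); d=R.T@np.linalg.solve(K,[rc[1],rc[0],1.]); o=-R.T@t
    return (o+d*(z-o[2])/d[2])
def snap(n,f):
    im=ctrl.capture(n); cv2.imwrite(f"pics/{f}.png",cv2.cvtColor(im,cv2.COLOR_RGB2BGR)); return im
E
python3 - <<'E'
from h import *
s=ctrl.get_state(); print(s["time"],s["tcp_pos"],s["ee_rot"],s["finger_gap"])
a=snap("top","top0"); b=snap("scene","scene0")
cv2.imwrite("pics/both.png",cv2.cvtColor(np.vstack([a,b])[:, :],cv2.COLOR_RGB2BGR)) if 0 else None
H={"blue_meter":.032,"cradle":.02,"white_meter":.032,"strip_jar":.062}
for t,z in H.items():
    for r in ctrl.silhouettes(t,"top"):
        m=r["pixels"]; rc=r["location"]; ys,xs=np.nonzero(m)
        c=cv2.minAreaRect(np.float32([ray("top",(y,x),z)[:2] for y,x in zip(ys,xs)]))if len(ys) else None
        print(t,round(r["conf"],2),rc,a[m].mean(0).round() if len(ys) else 0,ray("top",rc,z).round(3),c)
E
```

```text
0.0 [0.28068147 0.66797624 0.23476676] [ 2.61568361e+00  1.73832045e+00 -1.87042085e-03] 0.9994384305306597
blue_meter 0.76 [282.5, 335.8] [138.  75.  66.] [ 0.367 -0.048  0.032] ((0.37329715490341187, -0.053726956248283386), (0.0498136430978775, 0.11025126278400421), 25.27757453918457)
blue_meter 0.69 [230.0, 311.1] [ 70.  99. 135.] [0.498 0.019 0.032] ((0.49928784370422363, 0.024249723181128502), (0.10686822235584259, 0.04708676412701607), 1.6780997514724731)
cradle 0.58 [319.3, 409.8] [ 23. 128. 120.] [ 0.282 -0.234  0.02 ] ((0.2894931733608246, -0.22982251644134521), (0.14645545184612274, 0.08512178808450699), 18.803081512451172)
white_meter 0.62 [207.5, 226.0] [142. 141. 134.] [0.551 0.244 0.032] ((0.5497429370880127, 0.24768652021884918), (0.05608941614627838, 0.11044283956289291), 84.89583587646484)
strip_jar 0.72 [133.4, 314.8] [156. 104.  47.] [0.751 0.016 0.062] ((0.7489671111106873, 0.023525314405560493), (0.061772048473358154, 0.047651100903749466), 1.5847489833831787)
```

View pics/top0.png

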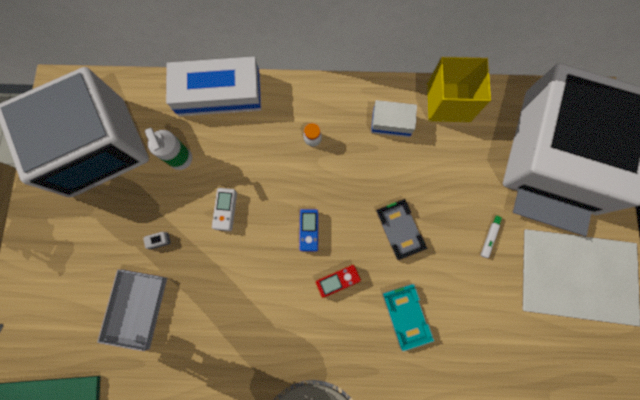

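View pics/scene0.png

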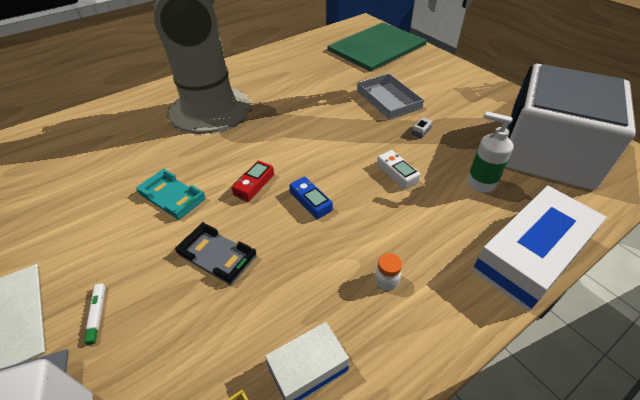

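The blue meter is at top (230,310) and the black cradle at (229,401). The red meter (282,337) and the turquoise cradle (318,409) are decoys, the white meter is at (208,224) and the jar at (133,313). The network missed the black cradle, so I'll segment it by darkness.

Run:
```python
from h import *
a=cv2.imread("pics/top0.png"); hsv=cv2.cvtColor(a,cv2.COLOR_BGR2HSV)
K,R,t=cam("top"); print("camC",(-R.T@t).round(3))
def proj(p): 
    q=K@(R@np.array(p)+t); return q[:2]/q[2]
s=ctrl.get_state(); print("tcp px",proj(s["tcp_pos"]), cv2.Rodrigues(s["ee_rot"])[0].round(3).tolist())
m=((hsv[...,2]<125)&(hsv[...,1]<110)).astype(np.uint8); roi=np.zeros_like(m); roi[190:270,365:440]=1; m&=roi
n,l,st,c=cv2.connectedComponentsWithStats(m); k=1+st[1:,4].argmax(); ys,xs=np.nonzero(l==k)
for z in (.0,.024): print(cv2.minAreaRect(np.float32([ray("top",(y,x),z,(K,R,t))[:2] for y,x in zip(ys,xs)])))
```

```text
camC [ 0.376 -0.015  0.967]
tcp px [-29.85246464 318.1256179 ] [[0.387, 0.922, -0.0], [0.922, -0.387, -0.0], [-0.0, 0.0, -1.0]]
((0.5122771859169006, -0.2200944721698761), (0.14913137257099152, 0.08922622352838516), 22.960643768310547)
((0.5088948011398315, -0.21501031517982483), (0.14543192088603973, 0.08701281249523163), 22.960636138916016)
```

Request:
send_rows([
  [[0, 0, -0.42], [-510, 450, 0], -1],
  [[0, 0, -0.42], [-510, 450, 0], -1],
  [[0, 0, -0.42], [-510, 450, 0], -1],
  [[0, 0, -0.42], [-510, 450, 0], -1],
  [[0, 0, -0.42], [-510, 450, 0], -1],
  [[0, 0, -0.42], [-510, 450, 0], -1],
  [[0, 0, -0.42], [-510, 450, 0], -1],
  [[0, 0, -0.42], [-510, 450, 0], -1],
  [[0, 0, -0.42], [-510, 450, 0], -1],
  [[0, 0, -0.42], [-510, 450, 0], -1],
  [[0, 0, -0.42], [-510, 450, 0], -1],
  [[0, 0, -0.42], [-510, 450, 0], -1],
])

```text
time: 1.8
tcp_pos: [0.4991, 0.0194, 0.2357]
ee_rot: [2.204, 2.237, -0.001]
ft_force: [0.5, 0.1, 0.3]
finger_gap: 1.004
```

```bash
cat >> h.py <<'E'
def tool(d):
    "world displacement (m) -> tool mm"
    R=cv2.Rodrigues(np.array(ctrl.get_state()["ee_rot"],float))[0]; return (R.T@np.array(d)*1000).round(1)
E
python3 - <<'E'
from h import *
c=cam("wrist"); a=snap("wrist","w1"); print("cam",(-c[1].T@c[2]).round(3)); s=ctrl.get_state()
Rt=cv2.Rodrigues(s["ee_rot"])[0]; print(s["tcp_pos"].round(4),"xang",np.degrees(np.arctan2(Rt[1,0],Rt[0,0])),Rt.round(3).tolist())
for t,z in {"blue_meter":.027}.items():
    for r in ctrl.silhouettes(t,"wrist"):
        m=r["pixels"]; ys,xs=np.nonzero(m)
        print(t,r["conf"],r["location"],a[m].mean(0).round(),cv2.minAreaRect(np.float32([ray("",(y,x),z,c)[:2] for y,x in zip(ys,xs)])))
E
```

```text
cam [0.427 0.019 0.385]
[0.4985 0.0221 0.2357] xang 91.02611975015223 [[-0.018, 1.0, 0.0], [1.0, 0.018, -0.0], [-0.0, 0.0, -1.0]]
blue_meter 0.87 [177.2, 322.6] [ 87. 114. 165.] ((0.4985158145427704, 0.026526466012001038), (0.11062104254961014, 0.04874472692608833), 0.3452877402305603)
blue_meter 0.55 [76.6, 260.2] [173.  92.  79.] ((0.3719155490398407, -0.051404234021902084), (0.05154124274849892, 0.10991130024194717), 25.211503982543945)
```

View pics/w1.png

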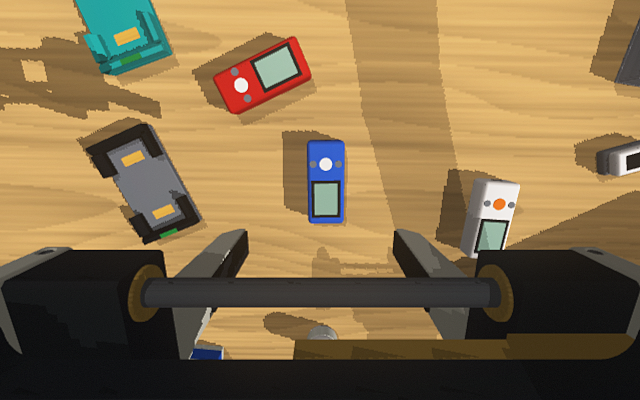

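```bash
cat >> h.py <<'E'
from scipy.optimize import minimize
def fitbox(mask,c,dims,x0):
    "fit hull of projected box (x,y,yaw) to the mask's hull"
    K,R,t=c; hp=cv2.convexHull(np.argwhere(mask)[:,::-1].astype(np.int32))
    T=cv2.fillConvexPoly(np.zeros((1600,2560),np.uint8),hp*4+2,1)
    B=np.array([[a*dims[0]/2,b*dims[1]/2,z] for a in(-1,1) for b in(-1,1) for z in(0,dims[2])])
    def f(p):
        C,S=np.cos(p[2]),np.sin(p[2]); W=B@np.array([[C,S,0],[-S,C,0],[0,0,1]])+[p[0],p[1],0]
        q=cv2.projectPoints(W,cv2.Rodrigues(R)[0],t,K,None)[0]
        M=cv2.fillConvexPoly(np.zeros_like(T),cv2.convexHull((q*4+2).astype(np.int32)),1)
        return 1-(M&T).sum()/(M|T).sum()
    r=minimize(f,x0,method="Nelder-Mead",options=dict(initial_simplex=np.array(x0)+np.array([[0,0,0],[.01,0,0],[0,.01,0],[0,0,.1]]),xatol=1e-4,fatol=1e-4))
    return r.x,1-r.fun
E
python3 - <<'E'
from h import *
for n,f,roi in (("wrist","w1",(115,250,75,210)),("top","top0",(190,270,370,435))):
    a=cv2.imread(f"pics/{f}.png"); hsv=cv2.cvtColor(a,cv2.COLOR_BGR2HSV)
    m=np.zeros(a.shape[:2],np.uint8); s=np.s_[roi[0]:roi[1],roi[2]:roi[3]]
    m[s]=((hsv[...,1]<75)&(hsv[...,2]<170)|(hsv[...,2]<60))[s]
    m=cv2.morphologyEx(m,cv2.MORPH_OPEN,np.ones((3,3)))
    N,l,st,_=cv2.connectedComponentsWithStats(m); k=1+st[1:,4].argmax(); print(n,st[k],fitbox(l==k,cam(n),(.144,.082,.024),[.51,-.215,.4]))
    cv2.imwrite(f"pics/m_{n}.png",np.hstack([(l==k)[100:260,60:440].astype(np.uint8)*255]))
E
```

```text
wrist [  86  124  116  120 6584] (array([ 0.50913039, -0.2115312 ,  0.41083317]), np.float64(0.9758742932238726))
top [ 377  200   49   59 1535] (array([ 0.50936583, -0.21761341,  0.42474698]), np.float64(0.9297798613942112))
```

Blue sits at (0.4985, 0.025) with yaw under 1°, which agrees with the top view within 2 mm. The cradle is at about (0.509, −0.212) with yaw 23.5°. Descending to grasp.

Request:
send_rows([
  [[0, 0, 0], [3, 0, 50], -1],
  [[0, 0, 0], [3, 0, 110], -1],
  [[0, 0, 0], [3, 0, 160], -1],
  [[0, 0, 0], [3, 0, 190], -1],
  [[0, 0, 0], [3, 0, 210], -1],
  [[0, 0, 0], [3, 0, 210], -1],
  [[0, 0, 0], [3, 0, 210], 1],
  [[0, 0, 0], [3, 0, 210], 1],
  [[0, 0, 0], [3, 0, 210], 1],
  [[0, 0, 0], [3, 0, 210], 1],
  [[0, 0, 0], [3, 0, 210], 1],
  [[0, 0, 0], [3, 0, 210], 1],
])

```text
time: 3.4
tcp_pos: [0.4982, 0.0268, 0.0258]
ee_rot: [2.197, 2.246, 0.0]
ft_force: [-0.8, -0.8, 5.4]
finger_gap: 0.514
```

Request:
send_rows([
  [[0, 0, 0], [0, 0, -40], 1],
  [[0, 0, 0], [0, 0, -100], 1],
  [[0, 0, -0.15], [-50, 0, -150], 1],
  [[0, 0, -0.3], [-110, 0, -170], 1],
  [[0, 0, -0.39], [-130, 3, -170], 1],
  [[0, 0, -0.39], [-130, 3, -170], 1],
  [[0, 0, -0.39], [-130, 3, -170], 1],
])

```text
time: 4.28
tcp_pos: [0.5035, -0.1023, 0.1952]
ee_rot: [-1.72, -2.627, 0.0]
ft_force: [-0.1, 0.9, -1.8]
finger_gap: 0.516
```

Run:
```python
from h import *
c=cam("wrist"); a=snap("wrist","w2")[...,::-1]; s=ctrl.get_state()
Rt=cv2.Rodrigues(s["ee_rot"])[0]; print(s["tcp_pos"].round(4),"xang",np.degrees(np.arctan2(Rt[1,0],Rt[0,0])),s["finger_gap"])
hsv=cv2.cvtColor(a.copy(),cv2.COLOR_BGR2HSV)
x0=[.509,-.2115,.411]; W=np.array([[x*.072*np.cos(x0[2])-y*.041*np.sin(x0[2])+x0[0],x*.072*np.sin(x0[2])+y*.041*np.cos(x0[2])+x0[1],.024] for x,y in((1,1),(1,-1),(-1,-1),(-1,1))])
q=cv2.projectPoints(W,cv2.Rodrigues(c[1])[0],c[2],c[0],None)[0].reshape(-1,2); print(q.round())
roi=np.zeros(a.shape[:2],np.uint8); cv2.fillConvexPoly(roi,cv2.convexHull(q.astype(np.int32)),1); roi=cv2.dilate(roi,np.ones((25,25)))
m=((hsv[...,1]<75)&(hsv[...,2]<170)|(hsv[...,2]<60)).astype(np.uint8)&roi
m=cv2.morphologyEx(m,cv2.MORPH_OPEN,np.ones((3,3)))
N,l,st,_=cv2.connectedComponentsWithStats(m); k=1+st[1:,4].argmax(); print(st[k]); p,i=fitbox(l==k,c,(.144,.082,.024),x0); print(p,i)
v=a.copy(); cv2.drawContours(v,cv2.findContours((l==k).astype(np.uint8),0,1)[0],-1,(0,0,255),1)
B=np.array([[x,y,z] for z in(.0,.024) for x,y in((.072,.041),(.072,-.041),(-.072,-.041),(-.072,.041))]);C,S=np.cos(p[2]),np.sin(p[2])
q=cv2.projectPoints(B@np.array([[C,S,0],[-S,C,0],[0,0,1]])+[p[0],p[1],0],cv2.Rodrigues(c[1])[0],c[2],c[0],None)[0].astype(np.int32)
cv2.polylines(v,[q[:4],q[4:]],True,(0,255,0),1); cv2.imwrite("pics/w2o.png",v)
```

```text
[ 0.5036 -0.1019  0.1952] xang 113.63746702913298 0.51941787204784
[[269. 217.]
 [201. 217.]
 [186.  89.]
 [263.  89.]]
[ 184   87   84  128 8459]
[ 0.50869871 -0.2160283   0.39939359] 0.9763274151871301
```

View pics/w2o.png

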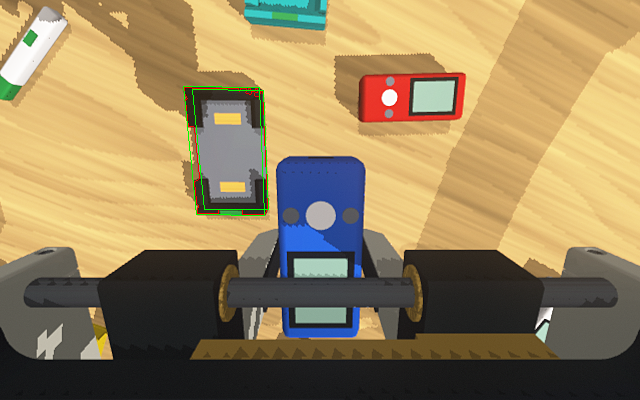

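Run:
```python
from h import *
c=cam("wrist"); a=cv2.imread("pics/w2.png"); hsv=cv2.cvtColor(a,cv2.COLOR_BGR2HSV)
m=np.zeros(a.shape[:2],np.uint8); s=np.s_[95:210,195:262]; m[s]=((abs(hsv[...,0].astype(int)-20)<10)&(hsv[...,1]>100)&(hsv[...,2]>150))[s]
N,l,st,ce=cv2.connectedComponentsWithStats(m); o=np.argsort(-st[1:,4])[:2]+1
P=[ray("",ce[k][::-1],.0105,c) for k in o]; print(st[o],P,sum(P)/2,np.arctan2(*(P[0]-P[1])[1::-1]))
# floor grey waist at open middle: edges at row ~150
t=np.array([.5087,-.2148,.11]); s=ctrl.get_state(); print(s["tcp_pos"],tool(t-s["tcp_pos"]))
```

```text
[[214 113  27  12 300]
 [220 182  25  10 247]] [array([ 0.47158308, -0.23150775,  0.0105    ]), array([ 0.54542408, -0.20036045,  0.0105    ])] [ 0.50850358 -0.2159341   0.0105    ] -2.7424221594621523
[ 0.50362714 -0.1018734   0.19517643] [-105.6  -40.6   85.1]
```

Contact pads and outline fit agree: the pocket centre is (0.5087, −0.216) with yaw 23°.

Request:
send_rows([
  [[0, 0, 0], [-50, -20, 0], 1],
  [[0, 0, 0.01], [-106, -41, 30], 1],
  [[0, 0, 0.01], [-106, -41, 70], 1],
  [[0, 0, 0.01], [-106, -41, 110], 1],
  [[0, 0, 0.01], [-106, -41, 125], 1],
  [[0, 0, 0.01], [-106, -41, 125], 1],
  [[0, 0, 0.01], [-106, -41, 125], 1],
])

```text
time: 5.2
tcp_pos: [0.5098, -0.2162, 0.0718]
ee_rot: [1.731, 2.62, 0.001]
ft_force: [-0.2, -0.0, -2.0]
finger_gap: 0.514
```

Run:
```python
from h import *
c=cam("wrist"); w=snap("wrist","w3"); s=ctrl.get_state(); b=snap("scene","s3"); t=snap("top","t3")
Rt=cv2.Rodrigues(s["ee_rot"])[0]; print(s["tcp_pos"].round(4),"xang",np.degrees(np.arctan2(Rt[1,0],Rt[0,0])),s["finger_gap"],s["ft_force"])
B=cv2.resize(b[180:320,140:300],None,fx=2.5,fy=2.5); 
W=w[60:260,200:480]; W=cv2.resize(W,None,fx=350/200,fy=350/200)[:, :400]
cv2.imwrite("pics/c3.png",np.hstack([B,W])[...,::-1])
```

```text
[ 0.5098 -0.2165  0.072 ] xang 113.07299879675661 0.5157232372321964 [-0.04734045 -0.34893433 -0.4617722 ]
```

View pics/c3.png

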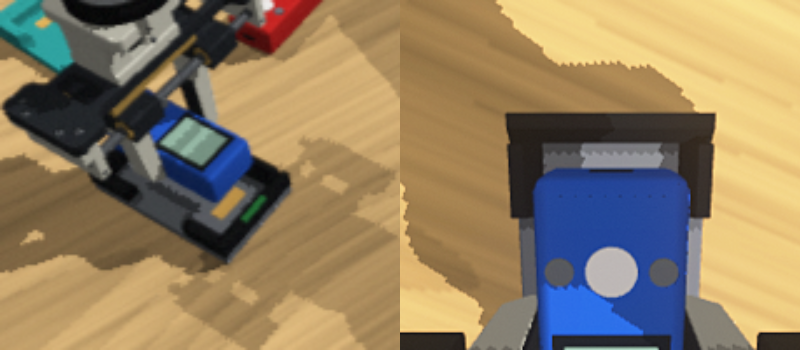

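The wrist view shows the meter (columns 534–690) centred between the cradle walls (507–714) and square to them. Lowering slowly.

Request:
send_rows([
  [[0, 0, 0], [0, 0, 8], 1],
  [[0, 0, 0], [0, 0, 16], 1],
  [[0, 0, 0], [0, 0, 22], 1],
  [[0, 0, 0], [0, 0, 27], 1],
  [[0, 0, 0], [0, 0, 31], 1],
  [[0, 0, 0], [0, 0, 34], 1],
  [[0, 0, 0], [0, 0, 35], 1],
  [[0, 0, 0], [0, 0, 35], 1],
  [[0, 0, 0], [0, 0, 35], 1],
])

```text
time: 6.48
tcp_pos: [0.5089, -0.2165, 0.0359]
ee_rot: [1.733, 2.62, 0.0]
ft_force: [-0.7, 0.9, 2.5]
finger_gap: 0.516
```

It reached the seated height with little force. Releasing and retreating straight up.

Request:
send_rows([
  [[0, 0, 0], [0, 0, 0], -1],
  [[0, 0, 0], [0, 0, 0], -1],
  [[0, 0, 0], [0, 0, 0], -1],
  [[0, 0, 0], [0, 0, 0], -1],
  [[0, 0, 0], [0, 0, 0], -1],
  [[0, 0, 0], [0, 0, -30], -1],
  [[0, 0, 0], [0, 0, -80], -1],
  [[0, 0, 0], [0, 0, -140], -1],
  [[0, 0, 0], [0, 0, -180], -1],
  [[0, 0, 0], [0, 0, -200], -1],
  [[0, 0, 0], [0, 0, -200], -1],
])

```text
time: 7.85
tcp_pos: [0.5094, -0.2168, 0.237]
ee_rot: [1.732, 2.618, 0.001]
ft_force: [-0.2, 0.2, 0.6]
finger_gap: 0.997
```

Run:
```python
from h import *
c=cam("wrist"); w=snap("wrist","w4"); s=ctrl.get_state(); print(s["time"],s["tcp_pos"].round(4),s["finger_gap"])
for r in ctrl.silhouettes("blue_meter","wrist"):
    ys,xs=np.nonzero(r["pixels"]); print(r["conf"],r["location"],w[r["pixels"]].mean(0).round(),cv2.minAreaRect(np.float32([ray("",(y,x),.042,c)[:2] for y,x in zip(ys,xs)])))
b=snap("scene","s4"); t=snap("top","t4")
for n in("white_meter","strip_jar"):
    for r in ctrl.find_in(n,"top"): print(n,r)
B=cv2.resize(b[200:300,155:275],None,fx=3.3,fy=3.3,interpolation=cv2.INTER_CUBIC)
W=cv2.resize(w[60:260,220:420],(330,330),interpolation=cv2.INTER_CUBIC)
cv2.imwrite("pics/c4.png",np.hstack([B,W])[...,::-1])
```

```text
7.9 [ 0.5088 -0.2167  0.2358] 0.9990501443279007
0.93 [131.9, 480.5] [152.  80.  67.] ((0.37428584694862366, -0.06286834925413132), (0.04706374555826187, 0.11547312140464783), 24.864789962768555)
0.9 [181.0, 319.4] [ 78. 106. 155.] ((0.5078317523002625, -0.21597176790237427), (0.1115235835313797, 0.049891553819179535), 23.214218139648438)
white_meter {'location': [210.2, 225.4], 'conf': 0.85}
strip_jar {'location': [134.0, 312.2], 'conf': 0.89}
```

View pics/c4.png

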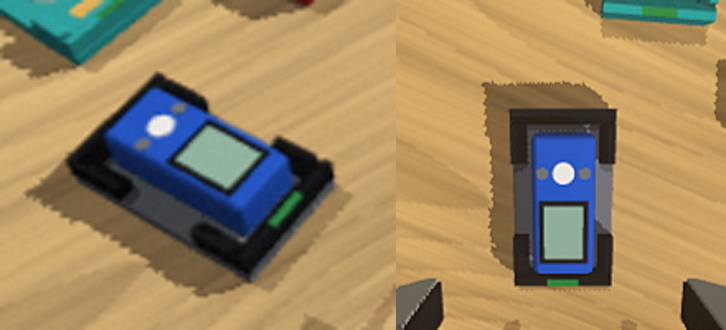

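The picture shows the blue meter seated flat between all four corner walls, square, screen up and released. The network puts it at (0.508, −0.216) with yaw 23.2°. The bystanders haven't moved, so I'm handing in.

```bash
python3 -c "
from bench import ctrl; print(ctrl.close_job())"
```

```text
the job is handed in; nothing more can be done
None
```

The blue meter is seated in the black cradle's pocket, screen up, and the job is handed in at about 8 s of the 35 s allowed. I gripped it across its width, lowered it slowly into the pocket, opened the fingers and went straight up.

**Last checks:**
- **Position:** the meter measured at (0.508, −0.216) with yaw 23.2°. The pocket measured at (0.509, −0.216) with yaw about 23°, so it is within about 1 mm and 1°.
- **Height:** just before release the tool was 10 mm higher than when it gripped the meter on the table. That matches the pocket floor, and contact force was only about 2.5 N.
- **Pictures:** both views show the meter flat and square between the walls, with the gripper open and about 0.2 m clear.
- **Bystanders:** the white meter and strip jar were within about 3 pixels (about 1 cm or less) of where they started in the top camera.

**What disagreed:**
- The network found only the turquoise cradle in the top picture, so I picked out the black one by colour.
- The first wrist-camera estimate of the pocket was about 4 mm off in y from the later one. I used the closer view, which agreed with the cradle's contact pads.

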